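Set the length stop to the triangular mark

TASK

Set the length stop on the bench rail to the triangular mark, not the round one: raise its clamp lever upright to free the stop, slide the stop along the rail until its lever pivot is level with the middle of the triangular mark, then press the lever fully down again so that the stop is locked there.

Things in the scene. Friction and masses are not known exactly. Their poses are not given: they have to be found in the camera images.
- lever_knob (a point): Centre of the black ball knob (28 mm) at the end of the stop's clamp lever, a steel bar 11 mm thick; 80 mm from the pivot. With the lever down it is 52 mm above the table, over the board's front edge. Pinch it from above along the rail direction (a finger either side of the lever); the ball revolves on the lever, so a firmly held ball can simply be led along its arc.
- lever_pivot (a point): Middle of the lever's pivot pin, at the centre of the dark steel stop (58 mm across the rail, 64 mm along it), 52 mm above the table. y axis: along the rail, the sliding direction; x: across it, away from the robot; z up. Freed, the stop slides 160 mm either way from the rail's middle at about 2 N. Rail and board (460 x 108 x 20 mm) are fixed.
- clamp_lever (a joint): Angle of the clamp lever, rad. 0: flat and level, towards the robot (along -x of the pivot), locked, its cam pressing on the rail (it yields to -0.12). It swings up about the pivot to 1.4, nearly upright; above about 0.6 the stop is free. It stays where it is left; moving it takes 1 to 4 N at the knob.
- triangle_mark: Flat steel triangle with equal sides of 40 mm, 4 mm thick, fixed on the board's 20 mm high front ledge, one point towards the rail. Origin under its middle, 55 mm in front of the rail's centre line; axes as the pivot's (y along the rail). It is 60 to 160 mm to either side of the stop; the round plate (32 mm) on the other side is not wanted.

How it is judged (in metres and radians):
On the way, in this order (a step that is already met when the one before it is completed fails the run):
1. the lever is raised (more than 0.8 rad) while the stop is still within 40 mm of where it stood (value of joint clamp_lever above 0.8 rad and distance of lever_pivot from where it was at the start of the episode below 0.04 m), for 0.1 s.
2. the freed stop is slid to the triangular mark (within 15 mm along the rail), lever still raised (value of joint clamp_lever above 0.4 rad and y of lever_pivot in the frame of triangle_mark between -0.015 and 0.015 m), for 0.1 s.
At the end, for the whole second after the job is handed in: The stop's lever pivot is within 15 mm of the middle of the triangular mark, measured along the rail, and the lever is down and locked (below 0.2 rad) (value of joint clamp_lever below 0.2 rad and y of lever_pivot in the frame of triangle_mark between -0.015 and 0.015 m); the robot touches nothing.
It also fails if it takes over 45 s, if anything falls off the work surface, if the arm or the gripper's body presses on something with over 40 N, if the wrist force passes 120 N, or if a joint passes its speed limit or range.

ROBOT

A 6-joint arm with a two-finger parallel gripper is mounted at the origin on a cart in front of the work surface, level with it; the furniture and walls round the work are solid. World frame = base frame: x ahead of the robot, y to its left, z up, the work surface at z = 0. Lengths are in m, angles in degrees, forces in N, time in s.
With the tool pointing down it reaches from about 0.35 to 1 m from the base axis. Payload 7.1 kg.
Tool frame: the origin (TCP) lies midway between the tips of the shut fingers; the grasp point (between the pads) lies 19 mm behind it; z points along the fingers, y is the line along which they close (so a half turn about z gives the same grasp; the last joint's range is limited). The gripper opens to 85 mm and grips with 20 to 120 N. Pads are 22 mm wide; open, the fingers measure 114 mm over their backs; the gripper's body (76 mm by 85 mm) begins 54 mm behind the grasp point. The pads swing forward as they close: fully open they stand 13 mm farther back than shut.
Start: joints at [-74.37, 24.242, 93.386, -0, 62.372, -1.089], TCP at [0.18, -0.599, 0.231] pointing down, gripper open.
Joint ranges: [-172.04, 172.04], [-51.8, 120.97], [4.93, 147.93], [-75.15, 255.16], [6.16, 154.13], [-145.62, 145.62]. Speed limits (degrees/s): [136.94, 136.94, 172.46, 180, 180, 180].

INTERFACE

Orientations are given as a 3x3 rotation matrix whose columns are the frame's x, y, z axes.
In Python, from rig import state, camera, camera_info, job_done gives the robot as it stands.
- The arm moves only by the shell command python3 -m jog 'ROWS' [FORCE]. ROWS is JSON, a list that holds one entry, the list of rows, each a list of 7 numbers: the shift along the tool's x, y, z in cm, then the turn, a rotation vector about the tool's x, y, z in degrees, then the closure, from 0 (fully open) to 1 (shut). A call has 1 to 5 rows; each row shifts and turns the commanded pose from where the row before left it, along the tool's axes as they then stand; what a row does not reach is not made up. A row lasts 1/12 s, in which the tool goes at most 41.7 mm and 7.16 degrees, less where a joint would pass 70% of its speed; a pose out of reach is approached as far as the arm can. A call with a gripper value outside its range is refused whole. The fingers move at their own pace and stop on an object; FORCE is the grip in N (left out, the last holds). Time passes only in rows, so rows that do not move let the fingers close. It gives the time, the measured TCP pose, the force, the opening and the grip force at its end, in the units of the state.
- state(): the state, without advancing time (a new reading comes with each control period).
- camera(name): name is "scene" or "top" or "wrist"; returns (picture, depth): 480x640x3 uint8, blue, green, red; 480x640 float32, m along the optical axis (not along the pixel's ray), 0 where there is no reading.
- camera_info(name): a dict with "mtx" (3x3 intrinsics, pixels), "pose" (4x4, takes a point from camera to world coordinates); the wrist camera has in their place "hand_eye" (4x4, takes a point from camera to tool coordinates, whose origin is the TCP and whose axes are the flange's). Camera axes: x right, y up, looking along -z (the intrinsics and any distortion apply to the point x, -y, -z); pixel columns grow to the right and rows downward; lengths in m; the calibration is good to about 2 mm. A picture is of the moment at which its call begins: read the wrist's pose just before it. camera_info takes no time and is no camera call.
- job_done(): hands the job in; it is judged then, once.
The state is a dict: "t": time; "joints": joint angles; "joint_velocities": joint speeds; "joint_efforts": joint torques, N m; "position": TCP position; "orientation": TCP orientation; "contact_force": force on the tool from outside, world axes, zero at the start; "wrist_torque": the same for the moment, N m; "opening": finger opening in m; "finger_force": force on a finger pad.
Only numpy, scipy, OpenCV 4.12 (cv2) and the standard library are available. Lean on these libraries where they do the work, as an engineer would, in place of code of your own. Each camera call takes 0.05 s, during which the arm holds its last target. There are 200 camera calls.

## Working session

There is one attempt and no reset: what is moved stays moved. The work goes in short steps, Python scripts to look and compute and a shell command to move; the robot and the scene stay as the last step left them, time stands still between calls to the robot, and variables do not carry over. Pictures are saved under pics/ and viewed, at most 10 in all, crops included, and the job is handed in when it is done.

```bash
mkdir -p pics; ls
python3 - <<'E'
from rig import *
import cv2, numpy as np
s=state();print(s['t'],s['position'],np.round(s['orientation'],3).tolist(),s['opening'])
for n in ['top','scene']:
    p,d=camera(n);cv2.imwrite(f'pics/{n}0.png',p);np.save(f'pics/{n}0.npy',d);i=camera_info(n);print(n,{k:np.round(v,4).tolist() for k,v in i.items() if not isinstance(v,str)})
E
```

```text
pics
0.0 [ 0.17965648 -0.59804384  0.23051918] [[0.958, 0.288, -0.0], [0.288, -0.958, 0.002], [0.0, -0.002, -1.0]] 0.08553174659149869
top {'mtx': [[440.4024, 0.0, 323.1909], [0.0, 440.4024, 241.7302], [0.0, 0.0, 1.0]], 'pose': [[-0.0039, 0.9948, -0.1014, 0.4197], [-0.9998, -0.0017, 0.0221, -0.0437], [0.0218, 0.1015, 0.9946, 0.9399], [0.0, 0.0, 0.0, 1.0]]}
scene {'mtx': [[614.9627, 0.0, 317.0942], [0.0, 614.9627, 237.3238], [0.0, 0.0, 1.0]], 'pose': [[-0.8745, 0.3552, -0.3302, 0.2125], [-0.4849, -0.6496, 0.5855, 0.4272], [-0.0066, 0.6722, 0.7403, 0.6915], [0.0, 0.0, 0.0, 1.0]]}
```

View pics/top0.png

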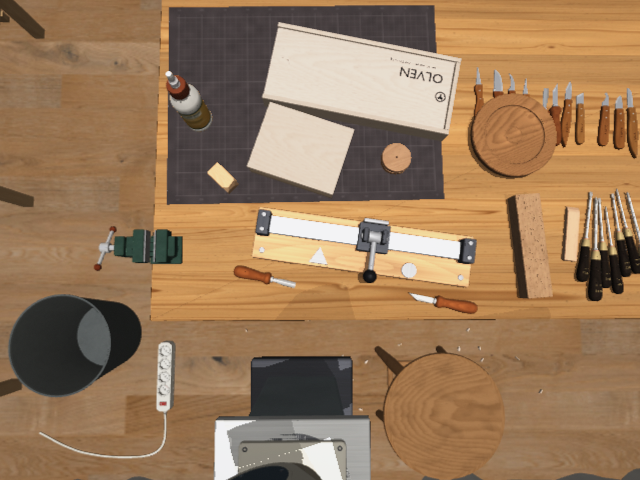

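View pics/scene0.png

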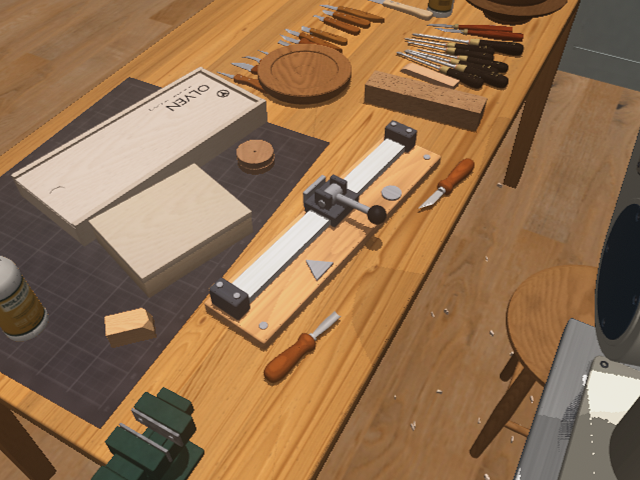

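The top view shows the stop at (373,236), its knob at (370,276), the triangle on the left (+y) at (318,256), and the round plate at (408,270). The scene view agrees: triangle (319,268), disc (392,192), knob (376,214).

```bash
cat > h.py <<'E'
from rig import *
import cv2, numpy as np
def cast(M,P,uv,z):
    uv=np.atleast_2d(np.array(uv,float)); K=np.array(M)
    d=np.c_[(uv[:,0]-K[0,2])/K[0,0],-(uv[:,1]-K[1,2])/K[1,1],-np.ones(len(uv))]@P[:3,:3].T
    return P[:3,3]+d*((z-P[2,3])/d[:,2])[:,None]
def blobs(mask,lo=20):
    n,l,s,c=cv2.connectedComponentsWithStats(mask.astype(np.uint8))
    return [(s[k,4],c[k].round(1),s[k,:4]) for k in range(1,n) if s[k,4]>lo]
def toolpose():
    s=state();T=np.eye(4);T[:3,:3]=s['orientation'];T[:3,3]=s['position'];return T
E
python3 - <<'E'
from h import *
for n,(x0,y0,x1,y1) in {'top':(245,200,480,295),'scene':(200,115,450,350)}.items():
    p=cv2.imread(f'pics/{n}0.png');i=camera_info(n);K,P=np.array(i['mtx']),np.array(i['pose'])
    h=cv2.cvtColor(p,cv2.COLOR_BGR2HSV);roi=np.zeros(p.shape[:2],bool);roi[y0:y1,x0:x1]=1
    print(n)
    for nm,m in dict(grey=(h[...,1]<40)&(h[...,2]>130)&roi,black=(h[...,2]<50)&roi,steel=(h[...,1]<90)&(h[...,2]<110)&roi).items():
        for a,c,s in blobs(m,40): print(nm,a,c,s,[np.round(cast(K,P,c,z)[0],4).tolist()[:2] for z in (.024,.052)])
    if n=='top':
        m=(h[...,1]<40)&(h[...,2]>190)&roi
        ys,xs=np.nonzero(m&(abs(np.mgrid[:480,:640][0]-(222+(np.mgrid[:480,:640][1]-263)*.137))<14))
        w=cast(K,P,np.c_[xs,ys],.03)[:,:2];l=cv2.fitLine(w.astype(np.float32),cv2.DIST_L1,0,.001,.001).ravel();print('rail',l)
E
```

```text
top
grey 1570 [313.6 229.8] [269 216  90  29] [[0.5383, -0.044], [0.5347, -0.044]]
grey 83 [375.9 220.8] [364 218  25   7] [[0.5573, -0.1753], [0.5531, -0.1712]]
grey 238 [373.2 246.2] [369 231  12  39] [[0.5036, -0.1687], [0.501, -0.1649]]
grey 1267 [423.7 245.2] [388 232  72  27] [[0.5055, -0.2751], [0.5028, -0.268]]
grey 157 [318.3 257.2] [309 247  18  17] [[0.4808, -0.0537], [0.4789, -0.0534]]
grey 176 [408.7 269.8] [402 263  15  15] [[0.454, -0.2422], [0.4529, -0.2362]]
grey 114 [283.1 282. ] [270 277  25  11] [[0.4296, 0.0192], [0.4293, 0.0173]]
black 81 [461.8 252.8] [458 240  11  24] [[0.4893, -0.3551], [0.4872, -0.3456]]
black 130 [369. 276.] [363 270  13  13] [[0.4414, -0.159], [0.4407, -0.1555]]
steel 218 [292.6 200.5] [245 200 124   3] [[0.6006, 0.0001], [0.5951, -0.0012]]
steel 259 [263.1 222.6] [256 210  16  26] [[0.5536, 0.0617], [0.5495, 0.0585]]
steel 596 [372.9 235.3] [356 221  34  33] [[0.5265, -0.1684], [0.5233, -0.1646]]
steel 319 [466.4 250.9] [458 239  18  25] [[0.4933, -0.365], [0.491, -0.3551]]
steel 128 [369.2 275.7] [363 269  13  14] [[0.442, -0.1594], [0.4
[... 251 characters left out ...]
196.2] [325 184  45  27] [[0.5159, -0.1964], [0.5031, -0.1702]]
grey 203 [391.2 191.9] [382 186  19  13] [[0.4549, -0.2407], [0.4447, -0.2127]]
grey 140 [432.5 198.4] [420 190  23  18] [[0.3926, -0.2581], [0.3851, -0.2293]]
grey 2382 [279.4 252.8] [232 210  97  88] [[0.5431, -0.0486], [0.5293, -0.0286]]
grey 263 [318.2 266.9] [306 260  27  19] [[0.4817, -0.0524], [0.4704, -0.0323]]
grey 224 [325.1 324.5] [310 312  30  27] [[0.427, 0.0281], [0.418, 0.0448]]
grey 45 [262.8 325. ] [259 322   8   7] [[0.4975, 0.0677], [0.4856, 0.0827]]
black 89 [376.  217.7] [368 206  18  18] [[0.4517, -0.1783], [0.4416, -0.1529]]
steel 12503 [268.  195.5] [200 115 217 204] [[0.6205, -0.1411], [0.6033, -0.1173]]
```

```bash
python3 -m jog '[[[0,0,0,0,0,6.2,0],[0,0,0,0,0,6.2,0],[0,0,0,0,0,6.2,0],[0,0,0,0,0,6.2,0]]]'
python3 -m jog '[[[1.4,-3.4,0,0,0,0,0],[1.4,-3.4,0,0,0,0,0],[1.4,-3.4,0,0,0,0,0],[1.4,-3.4,0,0,0,0,0],[1.4,-3.4,0,0,0,0,0]]]'
python3 -m jog '[[[1.4,-3.4,0,0,0,0,0],[1.4,-3.4,0,0,0,0,0],[1.4,-3.4,0,0,0,0,0],[1.4,-3.4,0,0,0,0,0],[0,0,0,0,0,0,0]]]'
```

```text
t: 0.43
position: [0.1797, -0.5982, 0.2308]
orientation: [[0.989, -0.146, -0.0], [-0.146, -0.989, 0.001], [-0.0, -0.001, -1.0]]
contact_force: [1.3, -0.4, -0.1]
opening: 0.0854
finger_force: 0.0
t: 0.85
position: [0.2733, -0.4383, 0.231]
orientation: [[0.99, -0.141, -0.0], [-0.141, -0.99, 0.001], [-0.0, -0.001, -1.0]]
contact_force: [1.2, 0.4, -0.4]
opening: 0.0853
finger_force: 0.0
t: 1.27
position: [0.3492, -0.3085, 0.231]
orientation: [[0.991, -0.137, -0.0], [-0.137, -0.991, 0.002], [-0.001, -0.002, -1.0]]
contact_force: [-0.4, -0.0, -0.8]
opening: 0.0854
finger_force: 0.0
```

```bash
python3 -m jog '[[[1.4,-3.3,0,0,0,0,0],[1.4,-3.3,0,0,0,0,0],[1.4,-3.3,0,0,0,0,0],[1.4,-3.3,0,0,0,0,0],[1.4,-3.3,0,0,0,0,0]]]'
python3 -m jog '[[[0,0,0,0,0,0,0],[0,0,0,0,0,0,0]]]'
python3 - <<'E'
from h import *
T=toolpose();p,d=camera('wrist');cv2.imwrite('pics/w1.png',p);i=camera_info('wrist');K=np.array(i['mtx']);P=T@np.array(i['hand_eye'])
np.savez('pics/w1.npz',K=K,P=P,T=T)
h=cv2.cvtColor(p,cv2.COLOR_BGR2HSV)
for nm,m in dict(grey=(h[...,1]<40)&(h[...,2]>130),black=h[...,2]<50).items():
    for a,c,s in blobs(m,150): print(nm,a,c,s,[np.round(cast(K,P,c,z)[0],4).tolist()[:2] for z in (.024,.052)])
E
```

```text
t: 1.68
position: [0.4405, -0.1586, 0.2313]
orientation: [[0.99, -0.141, -0.0], [-0.141, -0.99, -0.0], [-0.0, 0.0, -1.0]]
contact_force: [1.0, 0.2, 0.7]
opening: 0.0855
finger_force: 0.0
t: 1.85
position: [0.4406, -0.1587, 0.2311]
orientation: [[0.991, -0.137, -0.0], [-0.137, -0.991, -0.0], [-0.0, 0.0, -1.0]]
contact_force: [-0.7, -0.2, 0.1]
opening: 0.0852
finger_force: 0.0
grey 512 [316.5  77.2] [285  73  63   9] [[0.5585, -0.1738], [0.5545, -0.1734]]
grey 9238 [170.1 122.1] [ 60 100 219  45] [[0.5401, -0.0418], [0.5376, -0.052]]
grey 7515 [441.6 123.1] [354 102 177  44] [[0.5066, -0.2771], [0.5068, -0.2685]]
grey 494 [316.1 121. ] [302 112  29  19] [[0.5235, -0.1685], [0.5223, -0.1686]]
grey 336 [316.2 165.9] [313 136   7  59] [[0.4853, -0.1632], [0.4872, -0.1637]]
grey 641 [198.1 184.4] [182 163  30  35] [[0.4837, -0.054], [0.4857, -0.0633]]
grey 872 [407.2 186.3] [391 170  33  34] [[0.4557, -0.2432], [0.46, -0.2372]]
grey 455 [440.8 239.3] [413 233  50  14] [[0.4012, -0.271], [0.4099, -0.2629]]
grey 335 [145.2 246.3] [120 242  49  11] [[0.433, 0.0091], [0.4391, -0.0052]]
grey 185 [131.9 328.8] [123 319  18  20] [[0.3499, 0.0452], [0.3626, 0.028]]
black 880 [ 55.3 121.2] [42 91 32 61] [[0.5546, 0.0574], [0.5509, 0.0393]]
black 753 [536.7 123. ] [522  93  27  60] [[0.4953, -0.3596], [0.4964, -0.3443]]
black 755 [315.9 220.9] [301 207  31  30] [[0.4352, -0.1559], [0.4411, -0.157]]
black 58287 [322.  425.3] [  0 306 640 174] [[0.2067, -0.1305], [0.2309, -0.1336]]
```

View pics/w1.png

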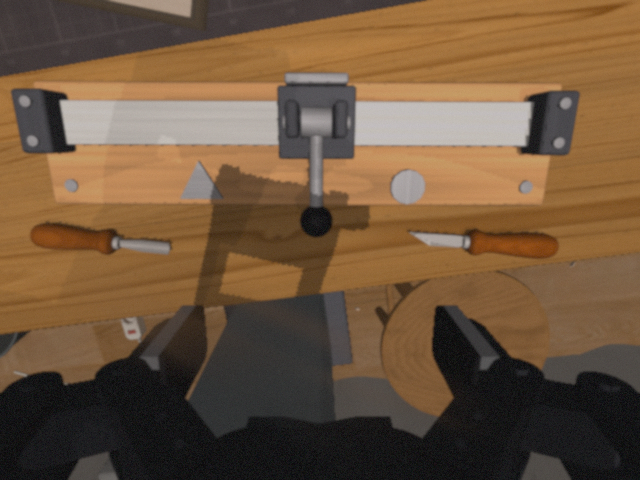

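The wrist view confirms the knob at (316,221), with the triangle at (200,183) and the disc at (407,186). The gripper is centred over the knob.

```bash
python3 -m jog '[[[0,-0.15,4,0,0,0,0],[0,0,4,0,0,0,0],[0,0,4,0,0,0,0],[0,0,3,0,0,0,0],[0,0,2,0,0,0,0]]]'
python3 -m jog '[[[0,0,1.5,0,0,0,0],[0,0,1,0,0,0,0],[0,0,0.5,0,0,0,0],[0,0,0,0,0,0,0]]]'
```

```text
t: 2.32
position: [0.4379, -0.1592, 0.0585]
orientation: [[0.99, -0.143, -0.004], [-0.143, -0.99, 0.001], [-0.004, -0.001, -1.0]]
contact_force: [-0.4, 0.2, -0.4]
opening: 0.0853
finger_force: 0.0
t: 2.65
position: [0.4396, -0.159, 0.0307]
orientation: [[0.99, -0.142, -0.001], [-0.142, -0.99, 0.0], [-0.001, -0.0, -1.0]]
contact_force: [-0.2, 0.3, -0.6]
opening: 0.0857
finger_force: 0.0
```

```bash
python3 -m jog '[[[0.15,-0.2,0,0,0,0,0.5],[0,0,0,0,0,0,0.7],[0,0,0,0,0,0,1],[0,0,0,0,0,0,1],[0,0,0,0,0,0,1]]]' 50
python3 -m jog '[[[0,0,0,0,0,0,1],[0,0,0,0,0,0,1],[0,0,0,0,0,0,1],[0,0,0,0,0,0,1],[0,0,0,0,0,0,1]]]'
```

```text
t: 3.07
position: [0.4424, -0.1566, 0.0319]
orientation: [[0.99, -0.14, 0.001], [-0.14, -0.99, -0.0], [0.001, 0.0, -1.0]]
contact_force: [0.4, -0.6, 1.0]
opening: 0.026
finger_force: 52.3
t: 3.48
position: [0.4424, -0.1566, 0.0314]
orientation: [[0.99, -0.141, 0.001], [-0.141, -0.99, -0.0], [0.001, 0.0, -1.0]]
contact_force: [1.0, 0.7, 0.8]
opening: 0.0259
finger_force: 48.9
```

```bash
python3 -m jog '[[[0.06,0,-0.96,0,0,0,1],[0.17,0,-0.94,0,0,0,1],[0.28,0,-0.92,0,0,0,1],[0.39,0,-0.87,0,0,0,1],[0.5,0,-0.83,0,0,0,1]]]'
python3 -m jog '[[[0.59,0,-0.75,0,0,0,1],[0.67,0,-0.69,0,0,0,1],[0.75,0,-0.59,0,0,0,1],[0.82,0,-0.51,0,0,0,1],[0.87,0,-0.4,0,0,0,1]]]'
python3 -m jog '[[[0,0,0,0,0,0,1],[0,0,0,0,0,0,1],[0,0,0,0,0,0,1]]]'
```

```text
t: 3.9
position: [0.459, -0.1592, 0.0777]
orientation: [[0.99, -0.141, 0.006], [-0.141, -0.99, -0.002], [0.006, 0.001, -1.0]]
contact_force: [15.5, 0.0, -15.3]
opening: 0.0255
finger_force: 49.9
t: 4.32
position: [0.4942, -0.1639, 0.1041]
orientation: [[0.99, -0.141, 0.002], [-0.141, -0.99, -0.0], [0.002, 0.0, -1.0]]
contact_force: [14.5, -4.5, -47.2]
opening: 0.025
finger_force: 51.8
t: 4.57
position: [0.4933, -0.1638, 0.1036]
orientation: [[0.99, -0.141, 0.001], [-0.141, -0.99, -0.0], [0.001, -0.0, -1.0]]
contact_force: [14.9, -3.2, -35.9]
opening: 0.0254
finger_force: 52.6
```

Run:
```python
from h import *
p,d=camera('scene');cv2.imwrite('pics/s2.png',cv2.resize(p[80:340,180:480],None,fx=2.2,fy=2.2))
T=toolpose();print(T)
```

```text
[[ 9.90050140e-01 -1.40712296e-01  8.77924487e-04  4.93246983e-01]
 [-1.40712311e-01 -9.90050526e-01 -4.46094710e-05 -1.63777053e-01]
 [ 8.75466701e-04 -7.93691707e-05 -9.99999614e-01  1.03594360e-01]
 [ 0.00000000e+00  0.00000000e+00  0.00000000e+00  1.00000000e+00]]
```

View pics/s2.png

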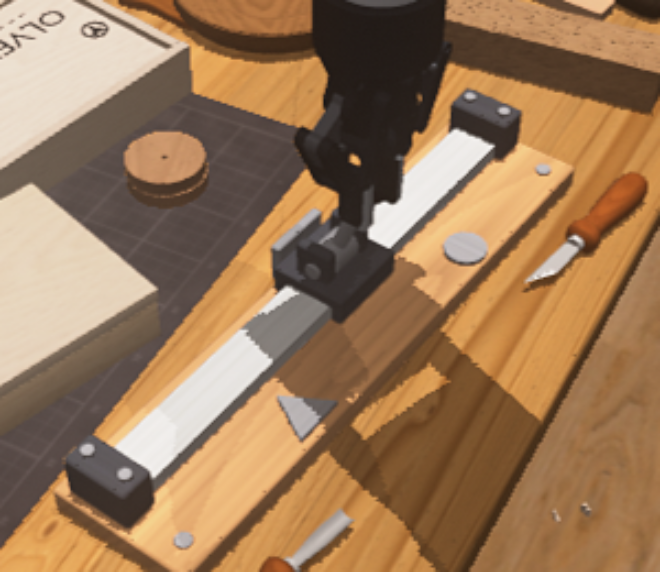

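The lever stands nearly upright in the fingers and the stop has not moved. I'll ease off the pull along the lever, then slide 108 mm towards the triangle (tool −y).

```bash
python3 -m jog '[[[0.1,0,0.3,0,0,0,1],[0,-0.8,0,0,0,0,1],[0,-1.5,0,0,0,0,1],[0,-1.5,0,0,0,0,1],[0,-1.5,0,0,0,0,1]]]'
python3 -m jog '[[[0,-1.5,0,0,0,0,1],[0,-1.5,0,0,0,0,1],[0,-1.5,0,0,0,0,1],[0,-0.9,0,0,0,0,1],[0,0,0,0,0,0,1]]]'
python3 -m jog '[[[0,0,0,0,0,0,1],[0,0,0,0,0,0,1]]]'
python3 - <<'E'
from h import *
for n in ('scene','top'):
    p,d=camera(n);cv2.imwrite(f'pics/{n}3.png',cv2.resize(p[80:340,180:480],None,fx=2.2,fy=2.2) if n=='scene' else cv2.resize(p[190:310,240:490],None,fx=3,fy=3))
E
```

```text
t: 5.03
position: [0.5004, -0.1111, 0.1028]
orientation: [[0.99, -0.141, -0.001], [-0.141, -0.99, -0.0], [-0.001, 0.0, -1.0]]
contact_force: [2.4, -2.3, -6.8]
opening: 0.0252
finger_force: 54.8
t: 5.45
position: [0.5082, -0.0564, 0.1028]
orientation: [[0.99, -0.139, -0.001], [-0.139, -0.99, 0.001], [-0.001, -0.001, -1.0]]
contact_force: [1.1, 1.0, -5.3]
opening: 0.0254
finger_force: 54.8
t: 5.62
position: [0.508, -0.058, 0.1028]
orientation: [[0.99, -0.141, -0.001], [-0.141, -0.99, 0.0], [-0.001, -0.0, -1.0]]
contact_force: [1.0, 1.6, -5.1]
opening: 0.0254
finger_force: 54.8
```

View pics/scene3.png

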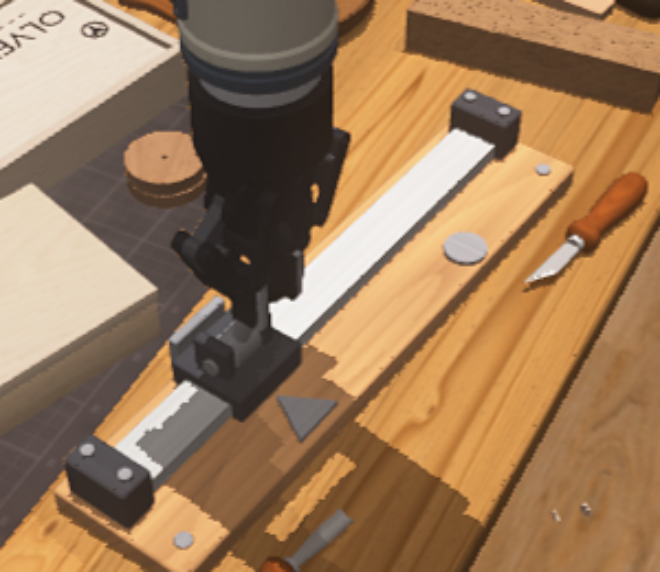

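```bash
python3 -m jog '[[[-0.87,0,0.4,0,0,0,1],[-0.82,0,0.51,0,0,0,1],[-0.75,0,0.59,0,0,0,1],[-0.67,0,0.69,0,0,0,1],[-0.59,0,0.75,0,0,0,1]]]'
python3 -m jog '[[[-0.5,0,0.8,0,0,0,1],[-0.45,0,0.85,0,0,0,1],[-0.3,0,0.85,0,0,0,1],[-0.2,0,0.9,0,0,0,1],[-0.1,0,0.9,0,0,0,1]]]'
python3 -m jog '[[[0,0,0,0,0,0,1],[0,0,0,0,0,0,1],[0,0,0,0,0,0,1]]]'
```

```text
t: 6.13
position: [0.4709, -0.0529, 0.073]
orientation: [[0.99, -0.141, -0.0], [-0.141, -0.99, -0.0], [0.0, 0.0, -1.0]]
contact_force: [3.0, -0.2, -0.5]
opening: 0.0254
finger_force: 55.1
t: 6.55
position: [0.4573, -0.0507, 0.0297]
orientation: [[0.99, -0.141, 0.002], [-0.141, -0.99, -0.0], [0.002, 0.0, -1.0]]
contact_force: [4.8, -2.7, 1.6]
opening: 0.0256
finger_force: 55.2
t: 6.8
position: [0.4573, -0.0507, 0.0297]
orientation: [[0.99, -0.141, 0.001], [-0.141, -0.99, -0.0], [0.001, 0.0, -1.0]]
contact_force: [3.5, -2.1, -2.3]
opening: 0.0255
finger_force: 55.0
```

```bash
python3 -m jog '[[[0,0,0,0,0,0,0.4],[0,0,0,0,0,0,0],[0,0,0,0,0,0,0],[0,0,0,0,0,0,0],[0,0,0,0,0,0,0]]]'
python3 -m jog '[[[0,0,-2,0,0,0,0],[0,0,-3.5,0,0,0,0],[0,0,-4,0,0,0,0],[0,0,-4,0,0,0,0],[0,0,-4,0,0,0,0]]]'
python3 -m jog '[[[-2,0,0,0,0,0,0],[0,0,0,0,0,0,0],[0,0,0,0,0,0,0]]]'
python3 - <<'E'
from h import *
T=toolpose();p,d=camera('wrist');cv2.imwrite('pics/w4.png',p);i=camera_info('wrist');K=np.array(i['mtx']);P=T@np.array(i['hand_eye'])
h=cv2.cvtColor(p,cv2.COLOR_BGR2HSV)
for nm,m in dict(grey=(h[...,1]<40)&(h[...,2]>100),black=h[...,2]<50).items():
    for a,c,s in blobs(m,150):
        print(nm,a,c,s,[np.r_[q:=cast(K,P,c,z)[0][:2],q@[.1407,.990]].round(4).tolist() for z in (.024,.052)])
E
```

```text
t: 7.22
position: [0.4561, -0.0504, 0.0303]
orientation: [[0.99, -0.14, -0.001], [-0.14, -0.99, 0.0], [-0.001, -0.0, -1.0]]
contact_force: [-0.2, 0.3, 0.2]
opening: 0.0836
finger_force: 0.0
t: 7.63
position: [0.4558, -0.0503, 0.2072]
orientation: [[0.99, -0.141, -0.001], [-0.141, -0.99, 0.0], [-0.001, -0.0, -1.0]]
contact_force: [1.1, -0.3, -0.5]
opening: 0.0855
finger_force: 0.0
t: 7.88
position: [0.4359, -0.0476, 0.2054]
orientation: [[0.99, -0.141, -0.0], [-0.141, -0.99, 0.0], [-0.0, -0.0, -1.0]]
contact_force: [-0.8, 0.6, 0.3]
opening: 0.0851
finger_force: 0.0
grey 759 [319.4  41. ] [285  36  70  11] [[0.5752, -0.0686, 0.013], [0.5691, -0.0677, 0.013]]
grey 4922 [227.5  94.2] [176  69 103  51] [[0.5477, 0.0092, 0.0861], [0.5439, 0.0033, 0.0798]]
grey 13747 [499.9  94.3] [361  70 279  50] [[0.5171, -0.2054, -0.1306], [0.516, -0.1927, -0.1181]]
grey 2508 [319.3 126.5] [298  75  43 112] [[0.5131, -0.0597, 0.0131], [0.5124, -0.0596, 0.0131]]
grey 1079 [545.6 165.6] [527 147  38  38] [[0.4556, -0.2424, -0.1759], [0.4598, -0.2265, -0.1595]]
grey 590 [571.1 224.4] [541 217  56  16] [[0.4016, -0.2653, -0.2062], [0.4105, -0.2474, -0.1872]]
black 563 [172.8  94.2] [165  59  19  69] [[0.5538, 0.0523, 0.1297], [0.5495, 0.0427, 0.1196]]
black 896 [319.4 201.9] [302 187  35  32] [[0.452, -0.0511, 0.013], [0.4565, -0.0517, 0.013]]
black 57019 [323.9 426.4] [  0 306 640 174] [[0.2228, -0.0232, 0.0084], [0.2472, -0.0262, 0.0088]]
black 153 [ 26.1 344.6] [  7 338  36  16] [[0.3556, 0.2454, 0.293], [0.3685, 0.2192, 0.2688]]
```

View pics/w4.png

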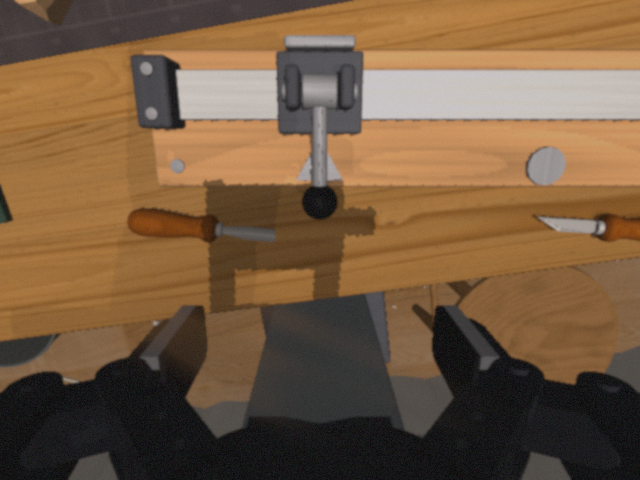

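The lever at column 319 lies over the middle of the triangle's base (298 to 341). The knob at (319,202) is as far from the rail as it was at the start, so the lever is down, and the fingers are clear.

```bash
python3 -c "
from rig import *
print(job_done())"
```

```text
the job is handed in; nothing more can be done
None
```

The stop is locked at the triangular mark, centred to within about 2 mm along the rail by my measurements, with the lever down and the gripper clear; the job was handed in at about 8 s, and no verdict came back.

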